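# Seat the marking template on the jig's two pins and latch it

### The arm

A 6-joint arm with a two-finger parallel gripper is mounted at the origin on the work surface. World frame = base frame: x ahead of the robot, y to its left, z up, the work surface at z = 0. Lengths are in m, angles in degrees, forces in N, time in s.
With the tool pointing down it reaches from about 0.375 to 0.9 m from the base axis. Payload 3.1 kg.
Tool frame: the origin (TCP) lies at the very end of the fingers, on their centre line; the grasp point (between the pads) lies bot.grip_point_offset behind it (bot.grip_point_offset is the distance from the TCP to the grasp point, in m); z points along the fingers, y is the line along which they close (so a half turn about z gives the same grasp; the last joint's range is limited). The gripper opens to 87 mm and grips with 3 to 60 N. Pads are 19 mm wide; open, the fingers measure 117 mm over their backs; the gripper's body (75 mm by 190 mm) begins 51 mm behind the grasp point.
Start: joints at [-87.462, 30.224, 82.088, -0, 67.689, -10.227], TCP at [0.138, -0.61, 0.223] pointing down, gripper open.
Joint ranges: [-176.69, 176.69], [-43.24, 126.21], [12.49, 139.97], [-82, 262], [0, 151.66], [-163.58, 163.58]. Speed limits (degrees/s): [159.86, 159.86, 180, 180, 180, 180].

### API

Orientations are given as a 3x3 rotation matrix whose columns are the frame's x, y, z axes.
In Python, from rig import bot, viewer, ticket gives the robot as it stands.
- The arm moves only by the tool servo_tool, never from a script. Its argument "targets" is a list of rows, each an object with "offset": the shift along the tool's x, y, z in m, a list of three; "dr": the turn, a rotation vector about the tool's x, y, z in degrees, a list of three. In form: [{"offset": [x, y, z], "dr": [ax, ay, az]}, ...]. A call has 1 to 20 rows; each row is the pose to reach, as a shift and turn from the pose commanded when the call began, along the tool's axes at that moment; what a row does not reach only later rows make up. A row lasts 1/12 s, in which the tool goes at most 41.7 mm and 7.16 degrees, less where a joint would pass 70% of its speed; a pose out of reach is approached as far as the arm can. A call with a gripper value outside its range is refused whole. "gripper" is the gripper command: -1 is fully open, 1 is shut, values between are in proportion, set as the call begins (left out, the last holds). The fingers move at their own pace and stop on an object; the grip force is fixed at half the most. Time passes only in rows, so rows that repeat a pose let the fingers close. It gives the time, the measured TCP pose, the force, the opening and the grip force at its end, in the units of the state.
- bot.read_state(): the state, without advancing time (a new reading comes with each control period).
- viewer.capture(name): name is "side" or "top"; returns a dict with "color" (480x640x3 uint8, red, green, blue), "camera_matrix" (3x3 intrinsics, pixels), "k1" (the pictures are not rectified: a ray, as slopes to the right and down, at radius r is drawn at 1 + k1 r^2 times it, then the intrinsics apply), "R" (3x3) and "t" (3): a world point X has camera coordinates R X + t. Camera axes: x right, y down, z forward; pixel columns grow to the right and rows downward; lengths in m; the calibration is good to about 2 mm. A picture is of the moment at which its call begins. There is no depth.
- ticket.hand_in(): hands the job in; it is judged then, once.
The state is a dict: "time_s": time; "joint_positions": joint angles; "qvel": joint speeds; "tau": joint torques, N m; "position": TCP position; "tcp_rot": TCP orientation; "force": force on the tool from outside, world axes, zero at the start; "moment": the same for the moment, N m; "opening": opening from 0.0 (shut) to 1.0 (fully open); "grasp_force": force on a finger pad.
Only numpy, scipy, OpenCV 4.12 (cv2) and the standard library are available. Lean on these libraries where they do the work, as an engineer would, in place of code of your own. Each camera call takes 0.05 s, during which the arm holds its last target. There are 200 camera calls.

### The job

Pick up the marking template by its handle and hang it on both pins of the jig at once, letting it down gently, without forcing the pins, until it lies flat and fully home. Then swing the hold-down arm over it to its stop and let go; leave the other things on the table where they are.

Things in the scene. Friction and masses are not known exactly. Their poses are not given: they have to be found in the camera images.
- jig: Marking-out jig, fixed: dark steel base 200 mm (its x; front edge x = -100) by 280 mm (its y), 12 mm thick; origin under its centre, z up. A sheet blank, top 14 mm up, covers the front; across the back lies the pin bar, top also 14 mm up. The home template lies flat on blank and bar, its axes along the jig's, its underside 14 mm above the jig's. Keep template on jig under 40 N
- pins_mid (a point): fixed mark on the jig (x = +50, y = 0, 34 mm up), at pin tip height: mean place of the midpoint between the two pins. The pin bar is set by hand and screwed fast: both pins stand together up to 14 mm to either side of this along jig x. The setting is not measured: look, or slide the template lightly over the tips until both holes drop
- pin_left (a point): mean place (see pins_mid) of the tip of the pin at jig y = +75; the other, equal pin is at y = -75. Upright steel pins, 12 mm diameter, standing 20 mm out of the bar (tips 34 mm up, 14 mm above a home template's top); the last 2 mm taper to a flat tip 10 mm wide
- template: Marking template: aluminium plate 6 mm thick, 142 mm (its x, from -112 at the front to +30 at the rear) by 190 mm (its y), about 0.45 kg, with three round stencil openings (62, 46, 28 mm) in its front part. Origin on the underside, midway between its two pin holes, z up; this point goes midway between the pins, template x along jig x. It starts flat on the table
- round_hole (a point): centre, on the underside, of the template's round pin hole, 13.6 mm in diameter, at template y = +75; it goes on the pin at jig y = +75
- slot (a point): centre, on the underside, of the template's slotted pin hole, 13.6 mm in x by 19.6 mm in y, at template y = -75; it goes on the pin at jig y = -75
- handle (a point): middle of the template's bridge handle, to be gripped here: a straight steel bar 100 mm along template y, 12 mm wide in x, 18 mm high, on a 12 mm square leg at each end. The point is 45 mm above the underside and 15 mm in front (-x) of the line of the pin holes; 30 mm are free between bar and plate
- holddown (a joint): angle (rad) of the jig's hold-down arm about its upright pivot: 0 pointing to the jig's front (-x), growing counter-clockwise seen from above to the stop at 1.57, pointing to jig -y, over the template's corner. Stiff (2 to 8 N at the knob), stays where left. Its sprung rubber foot rides up 2 mm onto a home template and strikes the edge of one that is not home
- holddown_pivot (a point): the hold-down's pivot axis, fixed on the jig at x = -32, y = +128, 31 mm up
- holddown_knob (a point): upright round knob at the end of the hold-down arm, 52 mm from the pivot: 16 mm in diameter, its foot (the arm's top) 35 mm and its top 77 mm above the table. The point is on its axis, 64 mm up. Grip it from above and carry it round the pivot
- beaker: red plastic beaker, open at the top, 72 mm across, 105 mm tall; origin under its centre. A bystander, to be left alone
- marker: paint marker lying flat, 135 mm long, 15 mm thick; origin under its middle, x along it. A bystander, to be left alone
- hammer: hammer lying at the side, 270 mm long; origin under its middle, x along it. A bystander, to be left alone
- cog: rusty cog wheel lying flat, 75 mm across, 9 mm thick; origin under its centre. A bystander, to be left alone
- square: engineer's square lying flat, stock 110 mm, blade 150 mm; origin under the middle of the stock. A bystander, to be left alone
- tin: plain steel tin, open at the top, 72 mm across, 70 mm tall; origin under its centre. A bystander, to be left alone

How it is judged (in metres and radians):
On the way, in this order (a step that is already met when the one before it is completed fails the run):
1. the template lies flat and fully home on both pins (x of template in the frame of jig between 0.034 and 0.066 m and y of template in the frame of jig between -0.003 and 0.003 m and z of template in the frame of jig between 0.012 and 0.0155 m and angle between template's own z axis and vertical below 0.025 rad and y of round_hole in the frame of jig above 0.07 m), for 0.3 s.
2. the hold-down arm is swung over it to its stop (value of joint holddown above 1.42 rad), for 0.2 s.
At the end, for the whole second after the job is handed in: The template is at rest flat on the jig with a pin through each of its two holes (underside within 1.5 mm of the blank, round hole on the jig's +y pin), the hold-down arm is over its corner at its stop (beyond 1.42 rad) (all of step 1 and value of joint holddown above 1.42 rad and linear speed of template below 0.01 m/s and angular speed of template below 0.1 rad/s); the robot touches nothing.
It fails at once if the template is pressed, knocked or dropped on the jig or its pins with more than 40 N (contact force between template and jig above 40 N).
It fails at once if the template is dropped on the pins: it moves faster than 0.25 m/s below the height of their tips (linear speed of template above 0.25 m/s and z of template in the frame of jig below 0.034 m and horizontal distance between template and pins_mid below 0.03 m).
It fails at once if another thing on the table is pushed more than 30 mm from its place (distance of any of beaker, marker, hammer, cog, square, tin from where it was at the start of the episode above 0.03 m).
It also fails if it takes over 67 s, if anything falls off the work surface, if the arm or the gripper's body presses on something with over 40 N, if the wrist force passes 120 N, or if a joint passes its speed limit or range.

## Working session

There is one attempt and no reset: what is moved stays moved. The work goes in short steps, Python scripts to look and compute and a tool call to move; the robot and the scene stay as the last step left them, time stands still between calls to the robot, and variables do not carry over. Pictures are saved under pics/ and viewed, at most 13 in all, crops included, and the job is handed in when it is done.

Besides the shell and the picture viewer there is one more tool, called after ">>>" as name(argument=value, ...) on one line, values as JSON. servo_tool: Moves the arm, as the interface text tells. Its arguments: {"type":"object","properties":{"targets":{"type":"array"},"gripper":{"type":"number"}},"required":["targets"]}

```bash
mkdir -p pics; ls; python3 - <<'E'
from rig import bot, viewer
import cv2,json
s=bot.read_state();print(s, bot.grip_point_offset)
for n in("top","side"):
    c=viewer.capture(n);cv2.imwrite(f"pics/{n}0.png",c["color"][:,:,::-1]);print(n,c["camera_matrix"],c["k1"],c["R"],c["t"])
E
```

```text
pics
{'time_s': 0.0, 'joint_positions': array([-8.74637505e+01,  3.02784761e+01,  8.21546972e+01, -5.75152570e-05,
        6.76886278e+01, -1.02268143e+01]), 'qvel': array([ 0.10033316,  0.02208108,  0.00497118,  0.00544784, -0.08151256,
        0.01803278]), 'tau': array([ 1.86822158e-04, -4.40044320e+01, -1.76592261e+01,  6.32551708e-02,
        5.81339083e-02, -1.68843071e-04]), 'position': array([ 0.13807638, -0.60882546,  0.22158626]), 'tcp_rot': array([[ 9.75291908e-01,  2.20920087e-01, -9.49987518e-05],
       [ 2.20919787e-01, -9.75289669e-01,  2.12370475e-03],
       [ 3.76517737e-04, -2.09221916e-03, -9.99997740e-01]]), 'force': array([0.11092107, 0.72196034, 0.06477119]), 'moment': array([0.01583572, 0.05551136, 0.05480202]), 'grasp_force': 0.0, 'opening': 1.0005693135979705} 0.0187
top [[445.14463785   0.         319.70408263]
 [  0.         445.14463785 243.21744765]
 [  0.           0.           1.        ]] 0.01031734453319522 [[-0.02232871 -0.99968741 -0.01124781]
 [-0.9914808   0.0235867  -0.12809952]
 [ 0.12832477  0.00829169 -0.99169753]] [0.05549024 0.5354117  1.01584434]
side [[592.68648859   0.         312.33192188]
 [  0.         592.68648859 238.90435138]
 [  0.           0.           1.        ]] -0.17804851628355176 [[-0.7074878  -0.70672376 -0.00159166]
 [-0.34183807  0.34417708 -0.87446491]
 [ 0.61855294 -0.61812916 -0.48508617]] [0.42355345 0.24958735 1.30053442]
```

View pics/top0.png

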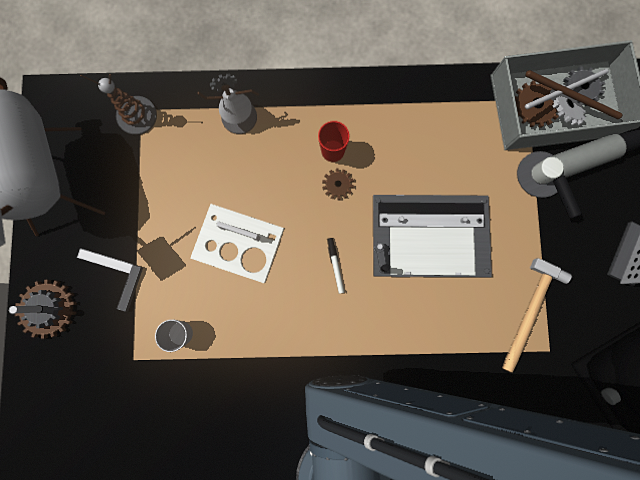

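View pics/side0.png

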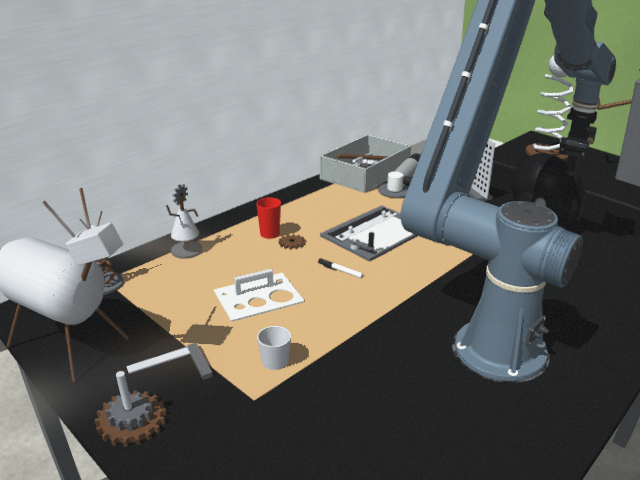

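The top view shows the template near (238,243), with its holes to the rear (up), and the jig near (432,236), with its pin bar at the top and the hold-down at its left. I'll enlarge both.

```bash
python3 - <<'E'
import cv2,numpy as np
a=cv2.imread("pics/top0.png")
f=lambda x,y,w,h,k:cv2.resize(a[y:y+h,x:x+w],None,fx=k,fy=k,interpolation=cv2.INTER_CUBIC)
cv2.imwrite("pics/jig.png",f(365,185,133,100,6)); cv2.imwrite("pics/tmp.png",f(180,195,120,95,6))
E
```

```text
(no output)
```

View pics/jig.png

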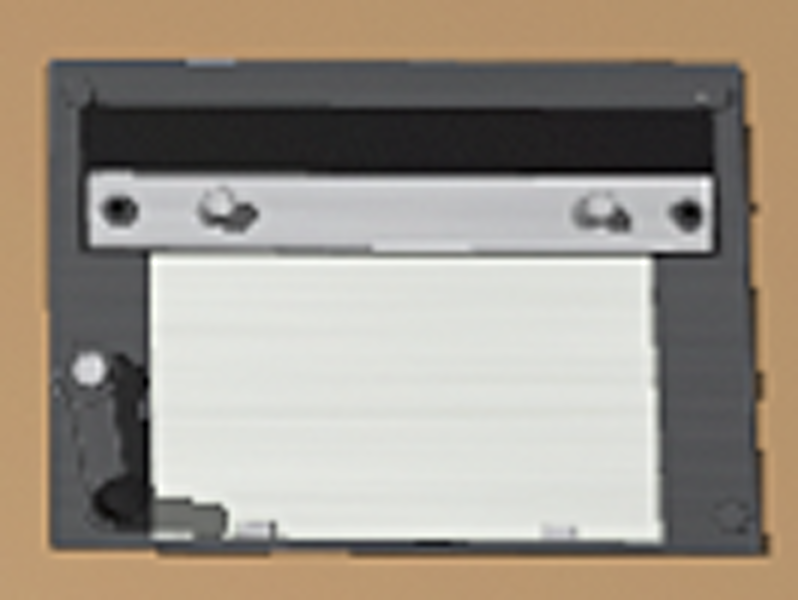

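View pics/tmp.png

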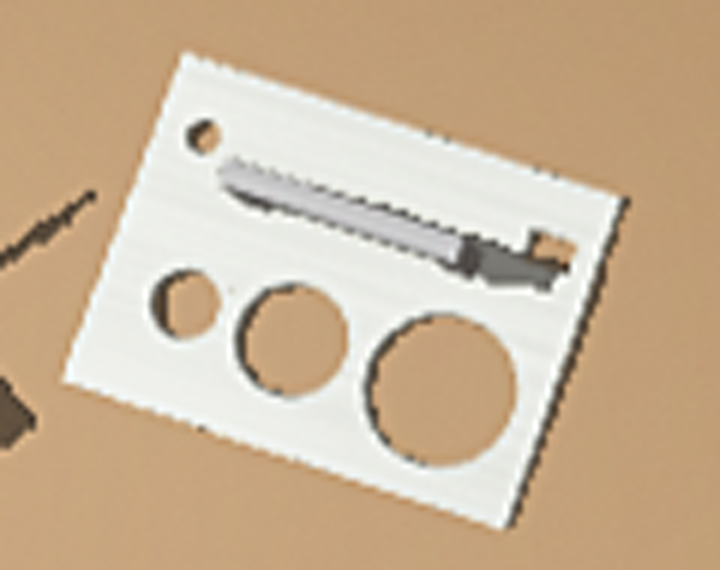

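Round hole is at crop (203,136) and slot at (553,250). The pin tips are at crop (219,200) and (600,207), the dark knob stands near angle 0, and the light pivot head is at (90,370). Next I'll fit the poses.

```bash
cat > cam.py <<'E'
import numpy as np
from scipy.optimize import least_squares
def proj(c,X):
    p=np.atleast_2d(X)@c["R"].T+c["t"]; s=p[:,:2]/p[:,2:]
    s=s*(1+c["k1"]*(s**2).sum(1,keepdims=True)); K=c["camera_matrix"]
    return s@K[:2,:2].T+K[:2,2]
def ray(c,uv,z):
    return least_squares(lambda q:(proj(c,[q[0],q[1],z])[0]-uv),[.6,0]).x
def full(uv,o,k): return (np.asarray(uv,float)+.5)/k-.5+o
def fit(c,uv,P,g):
    P=np.asarray(P,float)
    def W(q):
        C,S=np.cos(q[2]),np.sin(q[2]);return np.c_[q[0]+C*P[:,0]-S*P[:,1],q[1]+S*P[:,0]+C*P[:,1],P[:,2]]
    r=least_squares(lambda q:(proj(c,W(q))-uv).ravel(),g);return r.x,r.fun.reshape(-1,2)
E
python3 - <<'E'
from cam import *
from rig import viewer
c=viewer.capture("top"); np.set_printoptions(precision=4,suppress=True)
print("cam",-c["R"].T@c["t"])
uv=full([[183,55],[628,200],[508,528],[65,380]],[180,195],6)
P=[[.03,.095,.006],[.03,-.095,.006],[-.112,-.095,.006],[-.112,.095,.006]]
q,r=fit(c,uv,P,[.6,.2,-.3]);print("template",q,np.degrees(q[2]),r)
rt=lambda q,p:np.array([q[0]+np.cos(q[2])*p[0]-np.sin(q[2])*p[1],q[1]+np.sin(q[2])*p[0]+np.cos(q[2])*p[1]])
print("handle",rt(q,[-.015,0]))
for n,p in (("round",(0,.075,.006)),("slot",(0,-.075,.006)),("barend",(-.015,.05,.054)),("barend",(-.015,-.05,.054))):
    print(n,(proj(c,np.r_[rt(q,p[:2]),p[2]])[0]+.5-[180,195])*6-.5)
uv=full([[48,62],[742,65],[763,550],[50,548]],[365,185],6)
P=[[.1,.14,.006],[.1,-.14,.012],[-.1,-.14,.012],[-.1,.14,.006]]
j,r=fit(c,uv,P,[.6,-.2,0]);print("jig",j,np.degrees(j[2]),r)
for u in((219,200),(600,207)):
    w=ray(c,full(u,[365,185],6),.034);d=w-j[:2];C,S=np.cos(j[2]),np.sin(j[2])
    print("pin",w,[C*d[0]+S*d[1],-S*d[0]+C*d[1]])
for n,p in(("pivot",(-.032,.128,.035)),("knob",(-.084,.128,.077)),("meanL",(.05,.075,.034)),("meanR",(.05,-.075,.034))):
    print(n,rt(j,p[:2]),(proj(c,np.r_[rt(j,p[:2]),p[2]])[0]+.5-[365,185])*6-.5)
E
```

```text
cam [0.4017 0.0344 1.0766]
template [ 0.5847  0.23   -0.3442] -19.72222099535486 [[ 0.5534 -0.2233]
 [-0.6069 -0.3792]
 [ 0.1081  0.3898]
 [-0.0516  0.2041]]
handle [0.5706 0.235 ]
round [206.8722 137.187 ]
slot [553.6469 251.7415]
barend [223.388  170.2117]
barend [465.424  250.2914]
jig [ 0.5532 -0.226  -0.031 ] -1.7737835647944278 [[-0.0017 -0.2864]
 [-0.0287 -0.7688]
 [-0.1803  0.7665]
 [ 0.2099  0.2464]]
pin [ 0.5926 -0.1513] [np.float64(0.03707381421217272), np.float64(0.07585054734974185)]
pin [ 0.5861 -0.301 ] [np.float64(0.03520020014646881), np.float64(-0.07396273179108827)]
pivot [ 0.5252 -0.0971] [ 88.6909 372.086 ]
knob [ 0.4732 -0.0954] [103.5488 496.5359]
meanL [ 0.6055 -0.1526] [220.6784 167.8908]
meanR [ 0.6008 -0.3025] [601.4176 170.1337]
```

```bash
cat > go.py <<'E'
import numpy as np,sys
from rig import bot
def go(x,y,z,yaw):
    s=bot.read_state();R=s["tcp_rot"];a=np.degrees(np.arctan2(R[1,1],R[0,1]));r=np.radians(a)
    ty=np.array([np.cos(r),np.sin(r),0]);tz=np.array([0,0,-1.]);tx=np.cross(ty,tz)
    d=np.array([x,y,z])-s["position"]
    print("t %.2f"%s["time_s"],"pos",s["position"].round(4),"yaw %.2f"%a,"F",s["force"].round(1),"M",s["moment"].round(2),"op %.3f gf %.1f"%(s["opening"],s["grasp_force"]),"tilt",R[:2,2].round(4))
    print("offset",[round(float(d@v),4) for v in (tx,ty,tz)],"drz",round(-(yaw-a),2))
if __name__=="__main__": go(*map(float,sys.argv[1:]))
E
python3 go.py .47 .03 .2216 -20
```

```text
t 0.15 pos [ 0.1381 -0.609   0.2218] yaw -77.23 F [0.4 0.1 0.9] M [-0.05 -0.02  0.  ] op 0.997 gf 0.0 tilt [-0.0001  0.0017]
offset [0.4649, -0.5498, 0.0002] drz -57.23
```

>>> servo_tool(targets=[{"offset":[0.465,-0.55,0],"dr":[0,0,-57.3]},{"offset":[0.465,-0.55,0],"dr":[0,0,-57.3]},{"offset":[0.465,-0.55,0],"dr":[0,0,-57.3]},{"offset":[0.465,-0.55,0],"dr":[0,0,-57.3]},{"offset":[0.465,-0.55,0],"dr":[0,0,-57.3]},{"offset":[0.465,-0.55,0],"dr":[0,0,-57.3]},{"offset":[0.465,-0.55,0],"dr":[0,0,-57.3]},{"offset":[0.465,-0.55,0],"dr":[0,0,-57.3]},{"offset":[0.465,-0.55,0],"dr":[0,0,-57.3]},{"offset":[0.465,-0.55,0],"dr":[0,0,-57.3]},{"offset":[0.465,-0.55,0],"dr":[0,0,-57.3]},{"offset":[0.465,-0.55,0],"dr":[0,0,-57.3]},{"offset":[0.465,-0.55,0],"dr":[0,0,-57.3]},{"offset":[0.465,-0.55,0],"dr":[0,0,-57.3]},{"offset":[0.465,-0.55,0],"dr":[0,0,-57.3]},{"offset":[0.465,-0.55,0],"dr":[0,0,-57.3]},{"offset":[0.465,-0.55,0],"dr":[0,0,-57.3]},{"offset":[0.465,-0.55,0],"dr":[0,0,-57.3]},{"offset":[0.465,-0.55,0],"dr":[0,0,-57.3]},{"offset":[0.465,-0.55,0],"dr":[0,0,-57.3]}])

```text
time_s: 1.82
position: [0.4697, 0.0302, 0.2222]
tcp_rot: [[0.339, 0.941, -0.001], [0.941, -0.339, -0.0], [-0.001, -0.001, -1.0]]
force: [0.3, 0.0, 0.6]
opening: 0.999
grasp_force: 0.0
```

```bash
python3 go.py .5706 .235 .11 -19.8
```

```text
t 1.82 pos [0.4697 0.0302 0.2222] yaw -19.79 F [0.3 0.  0.6] M [-0.06 -0.07 -0.02] op 0.999 gf 0.0 tilt [-0.0011 -0.0004]
offset [0.2269, 0.0256, 0.1122] drz 0.01
```

>>> servo_tool(targets=[{"offset":[0.227,0.0256,0.0],"dr":[0,0,0]},{"offset":[0.227,0.0256,0.0],"dr":[0,0,0]},{"offset":[0.227,0.0256,0.0],"dr":[0,0,0]},{"offset":[0.227,0.0256,0.0],"dr":[0,0,0]},{"offset":[0.227,0.0256,0.0],"dr":[0,0,0]},{"offset":[0.227,0.0256,0.0],"dr":[0,0,0]},{"offset":[0.227,0.0256,0.04],"dr":[0,0,0]},{"offset":[0.227,0.0256,0.08],"dr":[0,0,0]},{"offset":[0.227,0.0256,0.11],"dr":[0,0,0]},{"offset":[0.227,0.0256,0.135],"dr":[0,0,0]},{"offset":[0.227,0.0256,0.16],"dr":[0,0,0]},{"offset":[0.227,0.0256,0.18],"dr":[0,0,0]},{"offset":[0.227,0.0256,0.19],"dr":[0,0,0]},{"offset":[0.227,0.0256,0.195],"dr":[0,0,0]},{"offset":[0.227,0.0256,0.195],"dr":[0,0,0]},{"offset":[0.227,0.0256,0.195],"dr":[0,0,0]}])

```text
time_s: 3.15
position: [0.5724, 0.2337, 0.0284]
tcp_rot: [[0.342, 0.94, 0.001], [0.94, -0.342, 0.0], [0.001, 0.001, -1.0]]
force: [0.1, -0.1, 1.3]
opening: 1.004
grasp_force: 0.0
```

```bash
python3 go.py .5706 .235 .0265 -19.8
```

```text
t 3.15 pos [0.5724 0.2337 0.0284] yaw -19.99 F [ 0.1 -0.1  1.3] M [-0.   -0.08 -0.06] op 1.004 gf 0.0 tilt [0.0013 0.0002]
offset [0.0006, -0.0021, 0.0019] drz -0.19
```

>>> servo_tool(targets=[{"offset":[0.0005,-0.002,0.0015],"dr":[0,0,0]},{"offset":[0.0005,-0.002,0.0015],"dr":[0,0,0]}])

```text
time_s: 3.32
position: [0.5703, 0.2357, 0.0273]
tcp_rot: [[0.341, 0.94, 0.002], [0.94, -0.341, 0.0], [0.001, 0.002, -1.0]]
force: [0.6, 0.4, 0.2]
opening: 1.0
grasp_force: 0.0
```

>>> servo_tool(targets=[{"offset":[0,0,0],"dr":[0,0,0]},{"offset":[0,0,0],"dr":[0,0,0]},{"offset":[0,0,0],"dr":[0,0,0]},{"offset":[0,0,0],"dr":[0,0,0]},{"offset":[0,0,0],"dr":[0,0,0]},{"offset":[0,0,0],"dr":[0,0,0]},{"offset":[0,0,0],"dr":[0,0,0]},{"offset":[0,0,0],"dr":[0,0,0]},{"offset":[0,0,0],"dr":[0,0,0]},{"offset":[0,0,0],"dr":[0,0,0]},{"offset":[0,0,0],"dr":[0,0,0]},{"offset":[0,0,0],"dr":[0,0,0]}], gripper=1)

```text
time_s: 4.32
position: [0.57, 0.2354, 0.0261]
tcp_rot: [[0.341, 0.94, 0.0], [0.94, -0.341, -0.0], [0.0, 0.0, -1.0]]
force: [1.1, -0.5, -0.4]
opening: 0.172
grasp_force: 0.2
```

```bash
python3 go.py .5706 .235 .15 -19.8
```

```text
t 4.32 pos [0.57   0.2354 0.0261] yaw -19.93 F [ 1.1 -0.5 -0.4] M [-0.07 -0.1  -0.02] op 0.172 gf 0.2 tilt [ 0.0004 -0.    ]
offset [-0.0002, 0.0007, -0.1239] drz -0.13
```

>>> servo_tool(targets=[{"offset":[0,0,0],"dr":[0,0,0]},{"offset":[0,0,0],"dr":[0,0,0]},{"offset":[0,0,0],"dr":[0,0,0]},{"offset":[0,0,0],"dr":[0,0,0]},{"offset":[0,0,0],"dr":[0,0,0]},{"offset":[0,0,0],"dr":[0,0,0]}])

```text
time_s: 4.82
position: [0.5703, 0.2354, 0.0261]
tcp_rot: [[0.341, 0.94, 0.001], [0.94, -0.341, 0.0], [0.0, 0.001, -1.0]]
force: [1.7, -0.2, -0.9]
opening: 0.137
grasp_force: 30.0
```

>>> servo_tool(targets=[{"offset":[0,0,-0.003],"dr":[0,0,0]},{"offset":[0,0,-0.01],"dr":[0,0,0]},{"offset":[0,0,-0.02],"dr":[0,0,0]},{"offset":[0,0,-0.035],"dr":[0,0,0]},{"offset":[0,0,-0.05],"dr":[0,0,0]},{"offset":[0,0,-0.07],"dr":[0,0,0]},{"offset":[0,0,-0.09],"dr":[0,0,0]},{"offset":[0,0,-0.11],"dr":[0,0,0]},{"offset":[0,0,-0.125],"dr":[0,0,0]},{"offset":[0,0,-0.135],"dr":[0,0,0]},{"offset":[0,0,-0.14],"dr":[0,0,0]},{"offset":[0,0,-0.14],"dr":[0,0,0]},{"offset":[0,0,-0.14],"dr":[0,0,0]}])

```text
time_s: 5.9
position: [0.5691, 0.2353, 0.1656]
tcp_rot: [[0.341, 0.94, -0.001], [0.94, -0.341, -0.0], [-0.001, -0.001, -1.0]]
force: [-0.5, 0.1, -5.5]
opening: 0.134
grasp_force: 30.0
```

```bash
python3 - <<'E'
import numpy as np
from go import go
# desired template pose: mid of measured pins, yaw -2.1 ; handle is 15 mm in front
y=np.radians(-2.1);m=np.array([.5893,-.2262]);h=m+[-.015*np.cos(y),-.015*np.sin(y)]
print(h);go(h[0],h[1],.12,-2.1)
E
```

```text
[ 0.57431007 -0.22565034]
t 5.90 pos [0.5691 0.2353 0.1656] yaw -19.93 F [-0.5  0.1 -5.5] M [-0.13 -0.15 -0.01] op 0.134 gf 30.0 tilt [-0.0013 -0.0003]
offset [-0.4316, 0.162, 0.0456] drz -17.83
```

>>> servo_tool(targets=[{"offset":[-0.01,0.004,0],"dr":[0,0,0]},{"offset":[-0.03,0.012,0],"dr":[0,0,-1]},{"offset":[-0.06,0.023,0],"dr":[0,0,-2]},{"offset":[-0.09,0.034,0],"dr":[0,0,-3]},{"offset":[-0.12,0.045,0],"dr":[0,0,-4]},{"offset":[-0.15,0.056,0],"dr":[0,0,-6]},{"offset":[-0.18,0.068,0],"dr":[0,0,-8]},{"offset":[-0.21,0.079,0],"dr":[0,0,-10]},{"offset":[-0.24,0.09,0],"dr":[0,0,-12]},{"offset":[-0.27,0.101,0],"dr":[0,0,-14]},{"offset":[-0.3,0.112,0],"dr":[0,0,-15]},{"offset":[-0.33,0.124,0],"dr":[0,0,-16]},{"offset":[-0.36,0.135,0],"dr":[0,0,-17]},{"offset":[-0.39,0.146,0],"dr":[0,0,-17.8]},{"offset":[-0.41,0.154,0.01],"dr":[0,0,-17.8]},{"offset":[-0.425,0.16,0.025],"dr":[0,0,-17.8]},{"offset":[-0.4315,0.162,0.045],"dr":[0,0,-17.8]},{"offset":[-0.4315,0.162,0.065],"dr":[0,0,-17.8]},{"offset":[-0.4315,0.162,0.08],"dr":[0,0,-17.8]},{"offset":[-0.4315,0.162,0.085],"dr":[0,0,-17.8]}])

```text
time_s: 7.57
position: [0.5719, -0.225, 0.0771]
tcp_rot: [[0.038, 0.999, -0.007], [0.999, -0.038, 0.004], [0.004, -0.007, -1.0]]
force: [-0.3, 0.2, -6.7]
opening: 0.136
grasp_force: 30.0
```

```bash
python3 - <<'E'
from go import go
from rig import viewer
import cv2
go(.5743,-.2257,.075,-2.1)
c=viewer.capture("top")["color"][:,:,::-1];cv2.imwrite("pics/top1.png",c)
cv2.imwrite("pics/h.png",cv2.resize(c[180:285,365:498],None,fx=5.5,fy=5.5,interpolation=cv2.INTER_CUBIC))
d=viewer.capture("side")["color"][:,:,::-1];cv2.imwrite("pics/side1.png",d)
E
```

```text
t 7.57 pos [ 0.5719 -0.225   0.0771] yaw -2.20 F [-0.3  0.2 -6.7] M [-0.07 -0.14 -0.05] op 0.136 gf 30.0 tilt [-0.007   0.0041]
offset [-0.0006, 0.0024, 0.0021] drz -0.1
```

View pics/h.png

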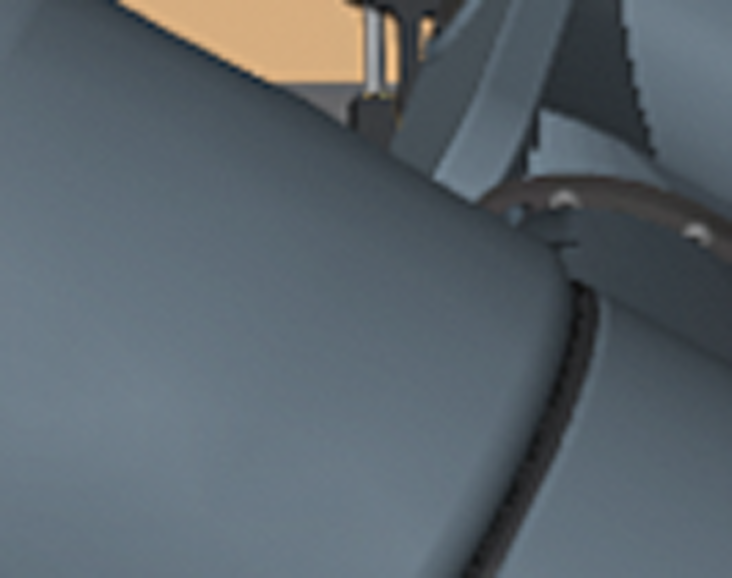

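View pics/side1.png

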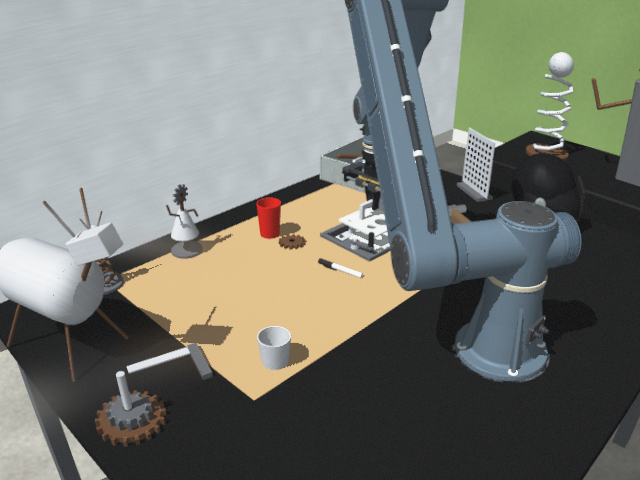

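The arm blocks the top view. In the side view the template hovers over the jig near (365,220). I'll put the before and after side crops next to each other.

```bash
python3 - <<'E'
from rig import viewer
import cv2,numpy as np
from go import go
go(.5743,-.2257,.075,-2.1)
a=cv2.imread("pics/side0.png");b=viewer.capture("side")["color"][:,:,::-1];cv2.imwrite("pics/side1b.png",b)
f=lambda i:cv2.resize(i[195:265,315:415],None,fx=8,fy=8,interpolation=cv2.INTER_CUBIC)
cv2.imwrite("pics/s0.png",f(a));cv2.imwrite("pics/s1.png",f(b))
E
```

```text
t 7.67 pos [ 0.5733 -0.2251  0.0789] yaw -2.16 F [ 0.3 -0.2 -4.7] M [-0.03 -0.2   0.02] op 0.134 gf 30.0 tilt [-0.0043  0.0025]
offset [-0.0006, 0.001, 0.0039] drz -0.06
```

View pics/s0.png

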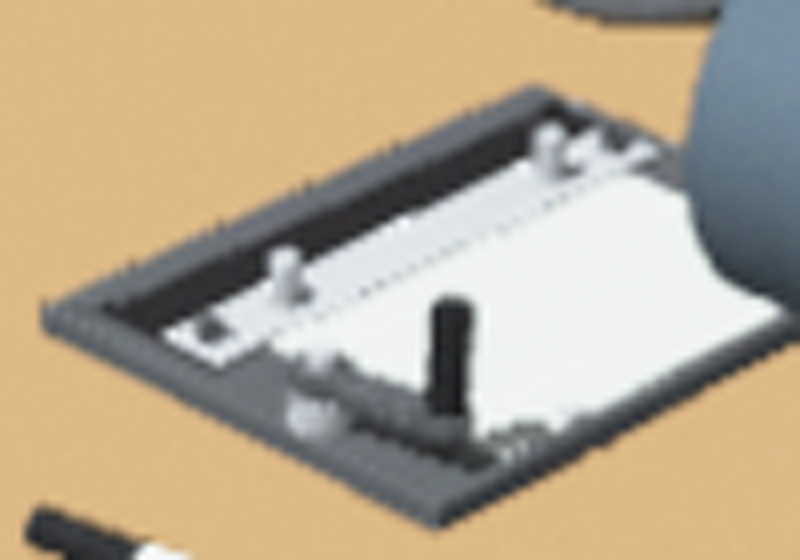

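View pics/s1.png

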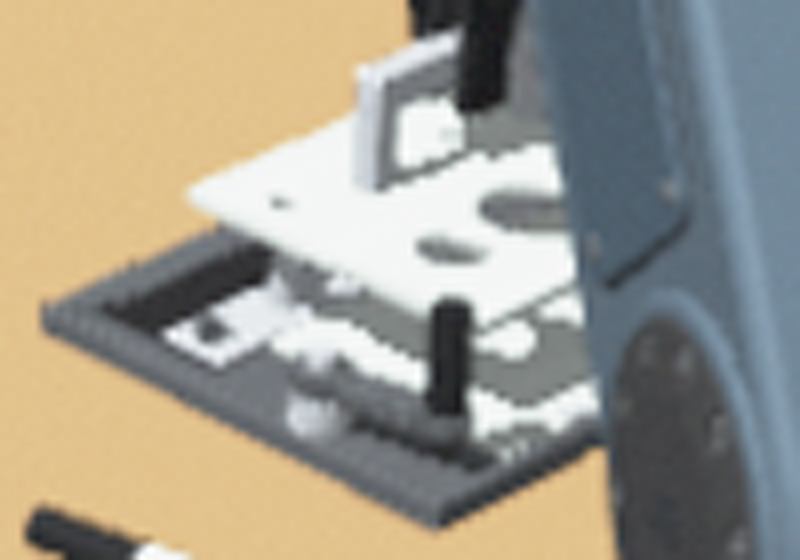

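Side crops: the pin tips are at (287,253) and (550,133). The template's round hole is at (280,203), its rear-left corner at (190,195) and the handle leg at (365,185).

```bash
python3 - <<'E'
from cam import *
from rig import viewer,bot
c=viewer.capture("side");s=bot.read_state();p=s["position"];np.set_printoptions(precision=4,suppress=True)
print(p,np.degrees(np.arctan2(s["tcp_rot"][1,1],s["tcp_rot"][0,1])))
o=[315,195]
zt=p[2]-.0262+.006;print("ztop",zt)
for u in((287,251),(550,131)): print("pin",ray(c,full(u,o,8),.034))
print("hole",ray(c,full((280,203),o,8),zt-.001),"corner",ray(c,full((190,193),o,8),zt))
a=np.radians(-2.15);C,S=np.cos(a),np.sin(a)
for n,q in(("hole",(.015,.075)),("corner",(.045,.095))):
    print(n,"pred",p[0]+C*q[0]-S*q[1],p[1]+S*q[0]+C*q[1])
E
```

```text
[ 0.5753 -0.2258  0.0813] -2.133785599687315
ztop 0.06109679454848462
pin [ 0.5967 -0.1575]
pin [ 0.5909 -0.3046]
hole [ 0.5911 -0.1462] corner [ 0.6185 -0.1275]
hole pred 0.5930912618061976 -0.15143568684047254
corner pred 0.6238204583377875 -0.1325752393239653
```

>>> servo_tool(targets=[{"offset":[-0.001,0.001,0.005],"dr":[0,0,0]},{"offset":[-0.003,0.0025,0.01],"dr":[0,0,0]},{"offset":[-0.003,0.0025,0.014],"dr":[0,0,0]},{"offset":[-0.003,0.0025,0.0165],"dr":[0,0,0]},{"offset":[-0.003,0.0025,0.0165],"dr":[0,0,0]},{"offset":[-0.003,0.0025,0.0165],"dr":[0,0,0]},{"offset":[-0.003,0.0025,0.0165],"dr":[0,0,0]},{"offset":[-0.003,0.0025,0.0165],"dr":[0,0,0]}])

```text
time_s: 8.43
position: [0.5776, -0.2286, 0.0648]
tcp_rot: [[0.037, 0.999, 0.0], [0.999, -0.037, -0.0], [-0.0, 0.0, -1.0]]
force: [0.6, 0.6, -4.8]
opening: 0.133
grasp_force: 30.0
```

```bash
python3 - <<'E'
from rig import viewer
import cv2,numpy as np
from go import go
go(.5743,-.2257,.064,-2.3)
b=viewer.capture("side")["color"][:,:,::-1];cv2.imwrite("pics/side2.png",b)
a=cv2.imread("pics/side0.png")
f=lambda i:cv2.resize(i[205:248,325:391],None,fx=12,fy=12,interpolation=cv2.INTER_CUBIC)[:,:396]
cv2.imwrite("pics/s2.png",np.hstack([f(a),f(b)]))
E
```

```text
t 8.43 pos [ 0.5776 -0.2286  0.0648] yaw -2.13 F [ 0.6  0.6 -4.8] M [-0.03 -0.21  0.01] op 0.133 gf 30.0 tilt [ 0.0003 -0.0002]
offset [0.0027, -0.0034, 0.0008] drz 0.17
```

View pics/s2.png

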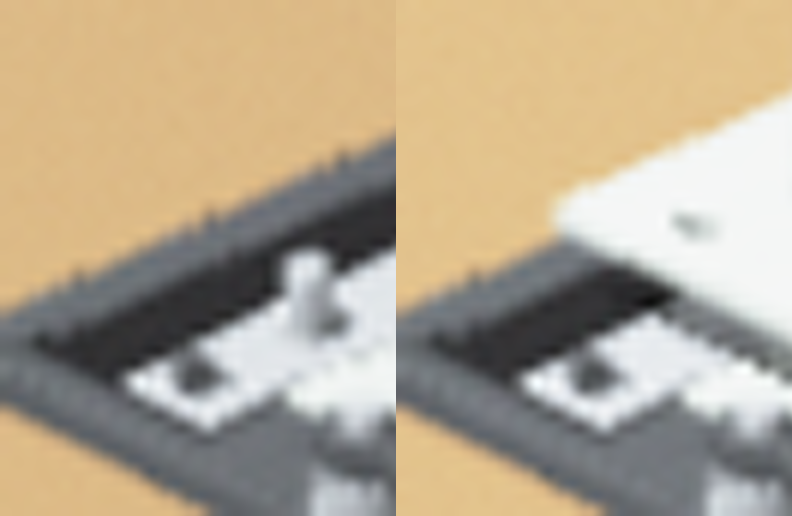

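In the ×12 crop, the pin tip centre is at (308,260) in the left half. On the right, the hole centre is at (297,226) and the template's rear-left corner at (159,207).

```bash
python3 - <<'E'
from cam import *
from rig import viewer,bot
c=viewer.capture("side");p=bot.read_state()["position"];np.set_printoptions(precision=4,suppress=True)
o=[325,205];zt=p[2]-.0262+.006;print(p,"ztop",zt)
P=ray(c,full((308,259),o,12),.034);print("pin",P)
H=ray(c,full((297,226),o,12),zt);K=ray(c,full((159,207),o,12),zt);print("hole",H,"corner",K)
a=np.radians(-2.13);C,S=np.cos(a),np.sin(a);rot=lambda q:np.array([C*q[0]-S*q[1],S*q[0]+C*q[1]])
print("hole from corner",K+rot([-.03,-.02]),"robot pred",p[:2]+rot([.015,.075]))
print("move by hole",P-H,"by corner",P-K-rot([-.03,-.02]))
for z in(.0,): # right pin, yaw from side
    Q=ray(c,full((550,131),[315,195],8),.034);d=P-Q;print("yaw",np.degrees(np.arctan2(-d[0],d[1])),np.hypot(*d))
E
```

```text
[ 0.5776 -0.2286  0.0648] ztop 0.044569302739634685
pin [ 0.5964 -0.1561]
hole [ 0.5967 -0.152 ] corner [ 0.6276 -0.1355]
hole from corner [ 0.5969 -0.1544] robot pred [ 0.5953 -0.1542]
move by hole [-0.0003 -0.0041] by corner [-0.0005 -0.0017]
yaw -2.1290711402799567 0.14861603246985103
```

>>> servo_tool(targets=[{"offset":[-0.0012,-0.001,0.001],"dr":[0,0,0]},{"offset":[-0.0012,-0.001,0.0025],"dr":[0,0,0]},{"offset":[-0.0012,-0.001,0.0035],"dr":[0,0,0]},{"offset":[-0.0012,-0.001,0.0045],"dr":[0,0,0]},{"offset":[-0.0012,-0.001,0.005],"dr":[0,0,0]},{"offset":[-0.0012,-0.001,0.005],"dr":[0,0,0]},{"offset":[-0.0012,-0.001,0.005],"dr":[0,0,0]}])

```text
time_s: 9.12
position: [0.5764, -0.2297, 0.0596]
tcp_rot: [[0.037, 0.999, 0.0], [0.999, -0.037, -0.0], [-0.0, 0.0, -1.0]]
force: [-0.6, 0.3, -4.0]
opening: 0.132
grasp_force: 30.0
```

```bash
python3 go.py .5776 -.2286 .06 -2.13
```

```text
t 9.12 pos [ 0.5764 -0.2297  0.0596] yaw -2.13 F [-0.6  0.3 -4. ] M [-0.   -0.14  0.05] op 0.132 gf 30.0 tilt [ 0.0001 -0.0001]
offset [0.0012, 0.0011, -0.0004] drz -0.0
```

Still about −4 to −5 N, so no clear contact yet. I'll go down slowly another 1.5 mm.

>>> servo_tool(targets=[{"offset":[0,0,0.0005],"dr":[0,0,0]},{"offset":[0,0,0.001],"dr":[0,0,0]},{"offset":[0,0,0.001],"dr":[0,0,0]},{"offset":[0,0,0.0015],"dr":[0,0,0]},{"offset":[0,0,0.0015],"dr":[0,0,0]},{"offset":[0,0,0.0015],"dr":[0,0,0]}])

```text
time_s: 9.62
position: [0.5762, -0.2294, 0.0578]
tcp_rot: [[0.037, 0.999, -0.001], [0.999, -0.037, 0.0], [0.0, -0.001, -1.0]]
force: [-1.0, 0.4, -5.4]
opening: 0.133
grasp_force: 30.0
```

```bash
python3 go.py .5776 -.2286 .06 -2.13
```

```text
t 9.62 pos [ 0.5762 -0.2294  0.0578] yaw -2.13 F [-1.   0.4 -5.4] M [ 0.07 -0.09  0.  ] op 0.133 gf 30.0 tilt [-0.0005  0.0005]
offset [0.0009, 0.0014, -0.0022] drz -0.0
```

>>> servo_tool(targets=[{"offset":[0,0,0.0005],"dr":[0,0,0]},{"offset":[0,0,0.001],"dr":[0,0,0]},{"offset":[0,0,0.001],"dr":[0,0,0]},{"offset":[0,0,0.0015],"dr":[0,0,0]},{"offset":[0,0,0.0015],"dr":[0,0,0]},{"offset":[0,0,0.0015],"dr":[0,0,0]}])

```text
time_s: 10.12
position: [0.5762, -0.2295, 0.0565]
tcp_rot: [[0.037, 0.999, -0.0], [0.999, -0.037, 0.0], [0.0, -0.0, -1.0]]
force: [-0.0, 0.5, -4.7]
opening: 0.133
grasp_force: 30.0
```

```bash
python3 go.py .5776 -.2286 .06 -2.13
```

```text
t 10.12 pos [ 0.5762 -0.2295  0.0565] yaw -2.13 F [-0.   0.5 -4.7] M [ 0.17 -0.03  0.09] op 0.133 gf 30.0 tilt [-0.0003  0.0003]
offset [0.001, 0.0013, -0.0035] drz -0.0
```

>>> servo_tool(targets=[{"offset":[0,0,0.0005],"dr":[0,0,0]},{"offset":[0,0,0.001],"dr":[0,0,0]},{"offset":[0,0,0.0015],"dr":[0,0,0]},{"offset":[0,0,0.002],"dr":[0,0,0]},{"offset":[0,0,0.002],"dr":[0,0,0]},{"offset":[0,0,0.002],"dr":[0,0,0]}])

```text
time_s: 10.62
position: [0.5763, -0.2296, 0.0545]
tcp_rot: [[0.037, 0.999, -0.0], [0.999, -0.037, 0.0], [0.0, -0.0, -1.0]]
force: [-1.1, 2.0, -4.8]
opening: 0.132
grasp_force: 30.0
```

```bash
python3 go.py .5776 -.2286 .06 -2.13
```

```text
t 10.62 pos [ 0.5763 -0.2296  0.0545] yaw -2.14 F [-1.1  2.  -4.8] M [ 0.24 -0.1   0.08] op 0.132 gf 30.0 tilt [-0.0002  0.0002]
offset [0.001, 0.0013, -0.0055] drz -0.01
```

Both holes seem to have entered. There is a light +y push from a pin, so I'll ease +y and carry on down.

>>> servo_tool(targets=[{"offset":[0.0006,0,0],"dr":[0,0,0]},{"offset":[0.0006,0,0.001],"dr":[0,0,0]},{"offset":[0.0006,0,0.0015],"dr":[0,0,0]},{"offset":[0.0006,0,0.002],"dr":[0,0,0]},{"offset":[0.0006,0,0.0025],"dr":[0,0,0]},{"offset":[0.0006,0,0.003],"dr":[0,0,0]},{"offset":[0.0006,0,0.003],"dr":[0,0,0]},{"offset":[0.0006,0,0.003],"dr":[0,0,0]}])

```text
time_s: 11.28
position: [0.5764, -0.2291, 0.0515]
tcp_rot: [[0.037, 0.999, 0.0], [0.999, -0.037, -0.0], [-0.0, 0.0, -1.0]]
force: [-0.8, 0.7, -5.5]
opening: 0.132
grasp_force: 30.0
```

```bash
python3 go.py .5776 -.2286 .06 -2.13
```

```text
t 11.28 pos [ 0.5764 -0.2291  0.0515] yaw -2.14 F [-0.8  0.7 -5.5] M [ 0.07 -0.    0.07] op 0.132 gf 30.0 tilt [ 0.0001 -0.    ]
offset [0.0006, 0.0011, -0.0085] drz -0.01
```

>>> servo_tool(targets=[{"offset":[0.0002,-0.0003,0.001],"dr":[0,0,0]},{"offset":[0.0002,-0.0003,0.002],"dr":[0,0,0]},{"offset":[0.0002,-0.0003,0.003],"dr":[0,0,0]},{"offset":[0.0002,-0.0003,0.004],"dr":[0,0,0]},{"offset":[0.0002,-0.0003,0.005],"dr":[0,0,0]},{"offset":[0.0002,-0.0003,0.006],"dr":[0,0,0]},{"offset":[0.0002,-0.0003,0.007],"dr":[0,0,0]},{"offset":[0.0002,-0.0003,0.007],"dr":[0,0,0]},{"offset":[0.0002,-0.0003,0.007],"dr":[0,0,0]}])

```text
time_s: 12.03
position: [0.5762, -0.2289, 0.0445]
tcp_rot: [[0.037, 0.999, 0.0], [0.999, -0.037, -0.0], [-0.0, 0.0, -1.0]]
force: [0.1, -0.6, -4.9]
opening: 0.138
grasp_force: 30.0
```

```bash
python3 go.py .5776 -.2286 .0402 -2.13
```

```text
t 12.03 pos [ 0.5762 -0.2289  0.0445] yaw -2.14 F [ 0.1 -0.6 -4.9] M [-0.04 -0.2  -0.01] op 0.138 gf 30.0 tilt [ 0.0001 -0.    ]
offset [0.0004, 0.0014, 0.0043] drz -0.01
```

>>> servo_tool(targets=[{"offset":[0,0,0.001],"dr":[0,0,0]},{"offset":[0,0,0.0015],"dr":[0,0,0]},{"offset":[0,0,0.002],"dr":[0,0,0]},{"offset":[0,0,0.0025],"dr":[0,0,0]},{"offset":[0,0,0.003],"dr":[0,0,0]},{"offset":[0,0,0.0035],"dr":[0,0,0]},{"offset":[0,0,0.0035],"dr":[0,0,0]},{"offset":[0,0,0.0035],"dr":[0,0,0]}])

```text
time_s: 12.7
position: [0.5761, -0.2289, 0.041]
tcp_rot: [[0.037, 0.999, -0.0], [0.999, -0.037, 0.0], [0.0, -0.0, -1.0]]
force: [0.6, -0.7, -5.8]
opening: 0.134
grasp_force: 30.0
```

```bash
python3 go.py .5776 -.2286 .0402 -2.13
```

```text
t 12.70 pos [ 0.5761 -0.2289  0.041 ] yaw -2.13 F [ 0.6 -0.7 -5.8] M [-0.04 -0.19  0.06] op 0.134 gf 30.0 tilt [-0.0001  0.0001]
offset [0.0003, 0.0015, 0.0008] drz -0.0
```

Next, 0.5 mm steps until contact.

>>> servo_tool(targets=[{"offset":[0,0,0.0003],"dr":[0,0,0]},{"offset":[0,0,0.0005],"dr":[0,0,0]},{"offset":[0,0,0.0008],"dr":[0,0,0]},{"offset":[0,0,0.0008],"dr":[0,0,0]},{"offset":[0,0,0.0008],"dr":[0,0,0]}])

```text
time_s: 13.12
position: [0.5762, -0.2289, 0.0403]
tcp_rot: [[0.037, 0.999, 0.0], [0.999, -0.037, -0.0], [-0.0, 0.0, -1.0]]
force: [0.5, -0.9, -5.9]
opening: 0.134
grasp_force: 30.0
```

>>> servo_tool(targets=[{"offset":[0,0,0.0002],"dr":[0,0,0]},{"offset":[0,0,0.0005],"dr":[0,0,0]},{"offset":[0,0,0.0005],"dr":[0,0,0]},{"offset":[0,0,0.0005],"dr":[0,0,0]}])

```text
time_s: 13.45
position: [0.5762, -0.2289, 0.0401]
tcp_rot: [[0.037, 0.999, 0.0], [0.999, -0.037, -0.0], [-0.0, 0.0, -1.0]]
force: [0.3, 0.3, -2.3]
opening: 0.133
grasp_force: 30.0
```

>>> servo_tool(targets=[{"offset":[0,0,0.0003],"dr":[0,0,0]},{"offset":[0,0,0.0003],"dr":[0,0,0]},{"offset":[0,0,0.0003],"dr":[0,0,0]}])

```text
time_s: 13.7
position: [0.5762, -0.2289, 0.0401]
tcp_rot: [[0.037, 0.999, 0.0], [0.999, -0.037, -0.0], [-0.0, 0.0, -1.0]]
force: [-0.8, -0.0, 2.1]
opening: 0.133
grasp_force: 30.0
```

>>> servo_tool(targets=[{"offset":[0,0,0],"dr":[0,0,0]},{"offset":[0,0,0],"dr":[0,0,0]},{"offset":[0,0,0],"dr":[0,0,0]},{"offset":[0,0,0],"dr":[0,0,0]},{"offset":[0,0,0],"dr":[0,0,0]},{"offset":[0,0,0],"dr":[0,0,0]},{"offset":[0,0,0],"dr":[0,0,0]},{"offset":[0,0,0],"dr":[0,0,0]},{"offset":[0,0,0],"dr":[0,0,0]},{"offset":[0,0,0],"dr":[0,0,0]}], gripper=0)

```text
time_s: 14.53
position: [0.5761, -0.2289, 0.0394]
tcp_rot: [[0.037, 0.999, -0.0], [0.999, -0.037, 0.0], [0.0, -0.0, -1.0]]
force: [-0.3, 0.2, -0.3]
opening: 0.496
grasp_force: 0.0
```

Released and home at the expected height. I'll retreat upward while working out the knob position.

>>> servo_tool(targets=[{"offset":[0,0,-0.005],"dr":[0,0,0]},{"offset":[0,0,-0.02],"dr":[0,0,0]},{"offset":[0,0,-0.05],"dr":[0,0,0]},{"offset":[0,0,-0.08],"dr":[0,0,0]},{"offset":[0,0,-0.1],"dr":[0,0,0]},{"offset":[0,0,-0.11],"dr":[0,0,0]},{"offset":[0,0,-0.11],"dr":[0,0,0]}])

```text
time_s: 15.12
position: [0.5777, -0.2298, 0.1525]
tcp_rot: [[0.037, 0.999, 0.005], [0.999, -0.037, -0.003], [-0.003, 0.005, -1.0]]
force: [-0.4, -0.9, 0.2]
opening: 0.502
grasp_force: 0.0
```

```bash
python3 - <<'E'
from cam import *
from rig import viewer
import cv2
from go import go
s=viewer.capture("side");t=viewer.capture("top");np.set_printoptions(precision=4,suppress=True)
print("side knob top",ray(s,full((455,303),[315,195],8),.077),"pin",ray(s,full((287,251),[315,195],8),.034))
print("top knob",ray(t,full((112,497),[365,185],6),.077))
f=lambda i,x,y:cv2.resize(i["color"][y:y+75,x:x+100,::-1],None,fx=4,fy=4,interpolation=cv2.INTER_CUBIC)
cv2.imwrite("pics/k.png",np.hstack([f(s,315,195),f(t,365,200)]))
# robot-frame jig: template home at tcp (.5762,-.2289), yaw -2.13 ; pins x in jig ~ .036-.038
a=np.radians(-2.1);C,S=np.cos(a),np.sin(a);rot=lambda q:np.array([C*q[0]-S*q[1],S*q[0]+C*q[1]])
m=np.array([.5762,-.2289])+rot([.015,0])
for px in(.036,.039): print(px,"pivot",m+rot([-.032-px,.128]),"knob0",m+rot([-.084-px,.128]),"knob1.57",m+rot([-.032-px,.076]))
go(.47,-.098,.15,-2.1)
E
```

```text
side knob top [ 0.4767 -0.1077] pin [ 0.5967 -0.1575]
top knob [ 0.4729 -0.0986]
0.036 pivot [ 0.5279 -0.099 ] knob0 [ 0.476  -0.0971] knob1.57 [ 0.526 -0.151]
0.039 pivot [ 0.5249 -0.0989] knob0 [ 0.473 -0.097] knob1.57 [ 0.523  -0.1509]
t 15.22 pos [ 0.5757 -0.2286  0.1491] yaw -2.14 F [ 0.9 -0.8 -0.8] M [ 0.02 -0.09  0.02] op 0.503 gf 0.0 tilt [-0.0006  0.0004]
offset [0.1266, -0.1105, -0.0009] drz -0.04
```

View pics/k.png

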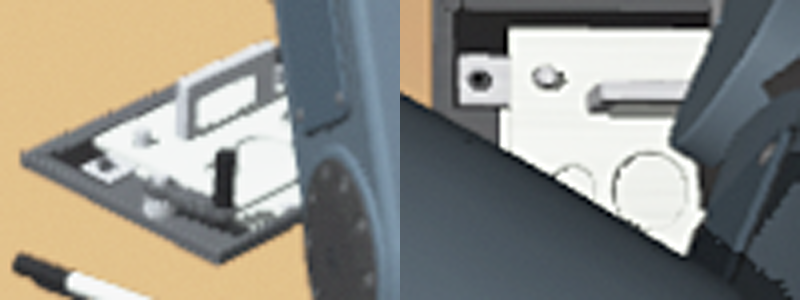

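The template lies flat and the round hole's pin is visible at (548,77). The knob stands at about (0.4745, −0.102) in the robot frame, roughly 0.1 rad. I'll move above it with the fingers closing along the tangent.

>>> servo_tool(targets=[{"offset":[0.02,-0.018,0],"dr":[0,0,7]},{"offset":[0.045,-0.04,0],"dr":[0,0,14]},{"offset":[0.07,-0.06,0],"dr":[0,0,21]},{"offset":[0.09,-0.08,0],"dr":[0,0,28]},{"offset":[0.11,-0.095,0],"dr":[0,0,35]},{"offset":[0.1225,-0.106,0],"dr":[0,0,42]},{"offset":[0.1225,-0.106,0],"dr":[0,0,49]},{"offset":[0.1225,-0.106,0],"dr":[0,0,56]},{"offset":[0.1225,-0.106,0],"dr":[0,0,63]},{"offset":[0.1225,-0.106,0],"dr":[0,0,70]},{"offset":[0.1225,-0.106,0],"dr":[0,0,77]},{"offset":[0.1225,-0.106,0.01],"dr":[0,0,83]},{"offset":[0.1225,-0.106,0.025],"dr":[0,0,88]},{"offset":[0.1225,-0.106,0.04],"dr":[0,0,88]},{"offset":[0.1225,-0.106,0.05],"dr":[0,0,88]},{"offset":[0.1225,-0.106,0.05],"dr":[0,0,88]},{"offset":[0.1225,-0.106,0.05],"dr":[0,0,88]}])

```text
time_s: 16.63
position: [0.4733, -0.1019, 0.0979]
tcp_rot: [[1.0, -0.002, -0.004], [-0.002, -1.0, 0.002], [-0.004, -0.002, -1.0]]
force: [-1.1, 0.6, 0.2]
opening: 0.499
grasp_force: 0.0
```

```bash
python3 - <<'E'
from go import go
from rig import viewer
import cv2
go(.4745,-.102,.046,-90)
i=viewer.capture("side")["color"][180:255,315:415,::-1];cv2.imwrite("pics/k2.png",cv2.resize(i,None,fx=8,fy=8,interpolation=cv2.INTER_CUBIC))
E
```

```text
t 16.63 pos [ 0.4733 -0.1019  0.0979] yaw -90.14 F [-1.1  0.6  0.2] M [-0.02 -0.03 -0.02] op 0.499 gf 0.0 tilt [-0.0041  0.002 ]
offset [0.0012, 0.0001, 0.0519] drz -0.14
```

View pics/k2.png

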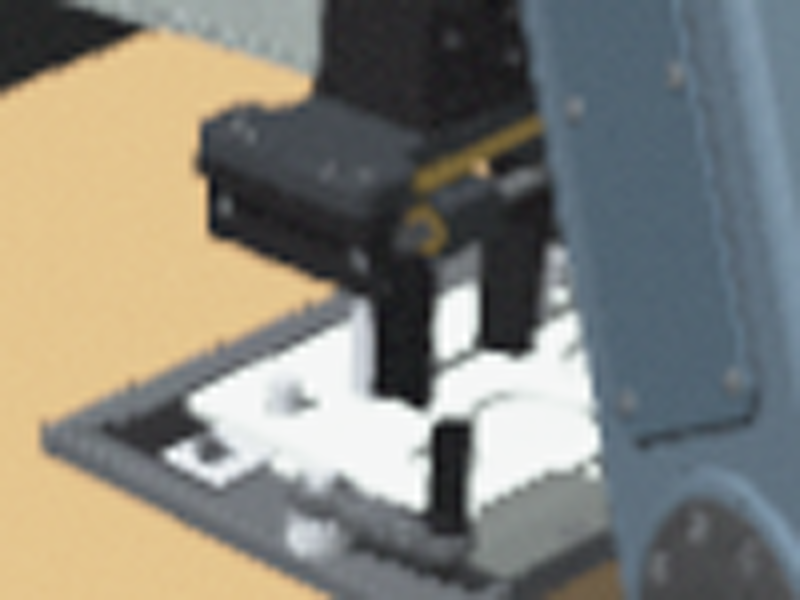

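The finger tips at (400,390) and (508,340) straddle the knob top at (453,423). I'll descend and grip.

>>> servo_tool(targets=[{"offset":[0,0,0.01],"dr":[0,0,0]},{"offset":[0,0,0.02],"dr":[0,0,0]},{"offset":[0,0,0.03],"dr":[0,0,0]},{"offset":[0,0,0.04],"dr":[0,0,0]},{"offset":[0,0,0.048],"dr":[0,0,0]},{"offset":[0,0,0.052],"dr":[0,0,0]},{"offset":[0,0,0.052],"dr":[0,0,0]},{"offset":[0,0,0.052],"dr":[0,0,0]}])

```text
time_s: 17.35
position: [0.4747, -0.1025, 0.0472]
tcp_rot: [[1.0, -0.002, -0.0], [-0.002, -1.0, 0.0], [-0.0, -0.0, -1.0]]
force: [0.3, 0.4, 0.5]
opening: 0.502
grasp_force: 0.0
```

>>> servo_tool(targets=[{"offset":[0,0,0],"dr":[0,0,0]},{"offset":[0,0,0],"dr":[0,0,0]},{"offset":[0,0,0],"dr":[0,0,0]},{"offset":[0,0,0],"dr":[0,0,0]},{"offset":[0,0,0],"dr":[0,0,0]},{"offset":[0,0,0],"dr":[0,0,0]},{"offset":[0,0,0],"dr":[0,0,0]},{"offset":[0,0,0],"dr":[0,0,0]},{"offset":[0,0,0],"dr":[0,0,0]},{"offset":[0,0,0],"dr":[0,0,0]},{"offset":[0,0,0],"dr":[0,0,0]},{"offset":[0,0,0],"dr":[0,0,0]}], gripper=1)

```text
time_s: 18.35
position: [0.4746, -0.1027, 0.0476]
tcp_rot: [[1.0, -0.002, -0.0], [-0.002, -1.0, -0.0], [-0.0, 0.0, -1.0]]
force: [-3.5, -3.5, 4.9]
opening: 0.168
grasp_force: 30.0
```

```bash
python3 go.py .4745 -.102 .046 -90
```

```text
t 18.35 pos [ 0.4746 -0.1027  0.0476] yaw -90.13 F [-3.5 -3.5  4.9] M [-0.68  0.53 -0.04] op 0.168 gf 30.0 tilt [-0.0001 -0.0003]
offset [-0.0001, -0.0007, 0.0016] drz -0.13
```

```bash
python3 - <<'E'
import numpy as np
th0=.0705
for d in np.arange(5,85,5):
    t=th0+np.radians(d);dx=.0525*(np.cos(th0)-np.cos(t));dy=.0525*(np.sin(th0)-np.sin(t))
    print('{"offset": [%.4f, %.4f, 0], "dr": [0, 0, -%d]},'%(dx,-dy,d))
E
```

```text
{"offset": [0.0005, 0.0046, 0], "dr": [0, 0, -5]},
{"offset": [0.0014, 0.0090, 0], "dr": [0, 0, -10]},
{"offset": [0.0027, 0.0134, 0], "dr": [0, 0, -15]},
{"offset": [0.0044, 0.0177, 0], "dr": [0, 0, -20]},
{"offset": [0.0065, 0.0218, 0], "dr": [0, 0, -25]},
{"offset": [0.0089, 0.0257, 0], "dr": [0, 0, -30]},
{"offset": [0.0116, 0.0294, 0], "dr": [0, 0, -35]},
{"offset": [0.0146, 0.0328, 0], "dr": [0, 0, -40]},
{"offset": [0.0180, 0.0359, 0], "dr": [0, 0, -45]},
{"offset": [0.0215, 0.0388, 0], "dr": [0, 0, -50]},
{"offset": [0.0254, 0.0413, 0], "dr": [0, 0, -55]},
{"offset": [0.0294, 0.0435, 0], "dr": [0, 0, -60]},
{"offset": [0.0336, 0.0453, 0], "dr": [0, 0, -65]},
{"offset": [0.0379, 0.0468, 0], "dr": [0, 0, -70]},
{"offset": [0.0424, 0.0478, 0], "dr": [0, 0, -75]},
{"offset": [0.0469, 0.0485, 0], "dr": [0, 0, -80]},
```

>>> servo_tool(targets=[{"offset":[0.0005,0.0046,0],"dr":[0,0,-5]},{"offset":[0.0005,0.0046,0],"dr":[0,0,-5]},{"offset":[0.0014,0.009,0],"dr":[0,0,-10]},{"offset":[0.0014,0.009,0],"dr":[0,0,-10]},{"offset":[0.0027,0.0134,0],"dr":[0,0,-15]},{"offset":[0.0027,0.0134,0],"dr":[0,0,-15]},{"offset":[0.0044,0.0177,0],"dr":[0,0,-20]},{"offset":[0.0044,0.0177,0],"dr":[0,0,-20]},{"offset":[0.0065,0.0218,0],"dr":[0,0,-25]},{"offset":[0.0065,0.0218,0],"dr":[0,0,-25]},{"offset":[0.0089,0.0257,0],"dr":[0,0,-30]},{"offset":[0.0089,0.0257,0],"dr":[0,0,-30]},{"offset":[0.0116,0.0294,0],"dr":[0,0,-35]},{"offset":[0.0116,0.0294,0],"dr":[0,0,-35]},{"offset":[0.0146,0.0328,0],"dr":[0,0,-40]},{"offset":[0.0146,0.0328,0],"dr":[0,0,-40]}])

```text
time_s: 19.68
position: [0.4904, -0.1353, 0.0477]
tcp_rot: [[0.769, 0.64, 0.002], [0.64, -0.769, -0.0], [0.001, 0.001, -1.0]]
force: [1.6, -0.0, 4.8]
opening: 0.17
grasp_force: 30.0
```

```bash
python3 go.py .525 -.151 .046 -6
```

```text
t 19.68 pos [ 0.4904 -0.1353  0.0477] yaw -50.22 F [ 1.6 -0.   4.8] M [-0.02 -0.18  0.06] op 0.170 gf 30.0 tilt [ 0.0021 -0.0002]
offset [0.0166, 0.0342, 0.0017] drz -44.22
```

>>> servo_tool(targets=[{"offset":[0.0005,0.0046,0],"dr":[0,0,-5]},{"offset":[0.0005,0.0046,0],"dr":[0,0,-5]},{"offset":[0.0014,0.009,0],"dr":[0,0,-10]},{"offset":[0.0014,0.009,0],"dr":[0,0,-10]},{"offset":[0.0027,0.0134,0],"dr":[0,0,-15]},{"offset":[0.0027,0.0134,0],"dr":[0,0,-15]},{"offset":[0.0044,0.0177,0],"dr":[0,0,-20]},{"offset":[0.0044,0.0177,0],"dr":[0,0,-20]},{"offset":[0.0065,0.0218,0],"dr":[0,0,-25]},{"offset":[0.0065,0.0218,0],"dr":[0,0,-25]},{"offset":[0.0089,0.0257,0],"dr":[0,0,-30]},{"offset":[0.0089,0.0257,0],"dr":[0,0,-30]},{"offset":[0.0116,0.0294,0],"dr":[0,0,-35]},{"offset":[0.0116,0.0294,0],"dr":[0,0,-35]},{"offset":[0.0146,0.0328,0],"dr":[0,0,-40]},{"offset":[0.0146,0.0328,0],"dr":[0,0,-40]},{"offset":[0.0146,0.0328,0],"dr":[0,0,-40]}])

```text
time_s: 21.1
position: [0.5222, -0.1498, 0.0476]
tcp_rot: [[0.182, 0.983, 0.002], [0.983, -0.182, 0.001], [0.002, 0.001, -1.0]]
force: [3.1, 5.3, 5.1]
opening: 0.176
grasp_force: 30.0
```

```bash
python3 go.py .525 -.151 .046 -6
```

```text
t 21.10 pos [ 0.5222 -0.1498  0.0476] yaw -10.48 F [3.1 5.3 5.1] M [ 0.85 -0.61 -0.11] op 0.176 gf 30.0 tilt [0.0017 0.0014]
offset [-0.0006, 0.003, 0.0016] drz -4.48
```

>>> servo_tool(targets=[{"offset":[0.0004,0.001,0],"dr":[0,0,-1]},{"offset":[0.0006,0.002,0],"dr":[0,0,-2]},{"offset":[0.0006,0.002,0],"dr":[0,0,-2]},{"offset":[0.0006,0.002,0],"dr":[0,0,-2]}])

```text
time_s: 21.43
position: [0.5235, -0.1499, 0.0476]
tcp_rot: [[0.147, 0.989, 0.0], [0.989, -0.147, 0.001], [0.001, 0.0, -1.0]]
force: [0.6, 1.8, 6.7]
opening: 0.17
grasp_force: 30.0
```

```bash
python3 go.py .525 -.151 .046 -6
```

```text
t 21.43 pos [ 0.5235 -0.1499  0.0476] yaw -8.47 F [0.6 1.8 6.7] M [ 0.51 -0.26 -0.13] op 0.170 gf 30.0 tilt [0.0002 0.0011]
offset [-0.0009, 0.0017, 0.0016] drz -2.47
```

Not at the stop yet (force is low), so I'll keep going in small steps.

>>> servo_tool(targets=[{"offset":[0.0002,0.001,0],"dr":[0,0,-1]},{"offset":[0.0003,0.002,0],"dr":[0,0,-2]},{"offset":[0.0003,0.002,0],"dr":[0,0,-2]},{"offset":[0.0003,0.002,0],"dr":[0,0,-2]}])

```text
time_s: 21.77
position: [0.5249, -0.1499, 0.0476]
tcp_rot: [[0.113, 0.994, -0.001], [0.994, -0.113, 0.001], [0.001, -0.001, -1.0]]
force: [0.1, 1.8, 6.3]
opening: 0.177
grasp_force: 30.0
```

```bash
python3 go.py .525 -.151 .046 -6
```

```text
t 21.77 pos [ 0.5249 -0.1499  0.0476] yaw -6.48 F [0.1 1.8 6.3] M [ 0.41 -0.02 -0.2 ] op 0.177 gf 30.0 tilt [-0.0009  0.0012]
offset [-0.001, 0.0002, 0.0016] drz -0.48
```

>>> servo_tool(targets=[{"offset":[0.0002,0.001,0],"dr":[0,0,-1]},{"offset":[0.0003,0.0025,0],"dr":[0,0,-2]},{"offset":[0.0003,0.0025,0],"dr":[0,0,-2]},{"offset":[0.0003,0.0025,0],"dr":[0,0,-2]}])

```text
time_s: 22.1
position: [0.525, -0.1496, 0.0476]
tcp_rot: [[0.077, 0.997, -0.006], [0.997, -0.077, 0.002], [0.002, -0.006, -1.0]]
force: [-5.5, 0.4, 10.5]
opening: 0.174
grasp_force: 30.0
```

```bash
python3 go.py .525 -.151 .046 -6
```

```text
t 22.10 pos [ 0.525  -0.1496  0.0476] yaw -4.42 F [-5.5  0.4 10.5] M [ 0.07  0.73 -0.2 ] op 0.174 gf 30.0 tilt [-0.006   0.0022]
offset [-0.0014, 0.0001, 0.0016] drz 1.58
```

The knob has stopped moving and Fx is building, so the arm is at its stop. I'll ease off, release and lift.

>>> servo_tool(targets=[{"offset":[0,-0.0008,0],"dr":[0,0,0]},{"offset":[0,-0.0008,0],"dr":[0,0,0]}])

```text
time_s: 22.27
position: [0.525, -0.1496, 0.0476]
tcp_rot: [[0.078, 0.997, -0.004], [0.997, -0.078, 0.002], [0.002, -0.004, -1.0]]
force: [-2.8, 1.2, 9.4]
opening: 0.17
grasp_force: 30.0
```

>>> servo_tool(targets=[{"offset":[0,0,0],"dr":[0,0,0]},{"offset":[0,0,0],"dr":[0,0,0]},{"offset":[0,0,0],"dr":[0,0,0]},{"offset":[0,0,0],"dr":[0,0,0]},{"offset":[0,0,0],"dr":[0,0,0]},{"offset":[0,0,0],"dr":[0,0,0]},{"offset":[0,0,0],"dr":[0,0,0]},{"offset":[0,0,0],"dr":[0,0,0]}], gripper=0.1)

```text
time_s: 22.93
position: [0.5273, -0.1508, 0.0474]
tcp_rot: [[0.072, 0.997, -0.0], [0.997, -0.072, 0.0], [0.0, -0.0, -1.0]]
force: [0.9, 0.4, -0.6]
opening: 0.448
grasp_force: 0.0
```

>>> servo_tool(targets=[{"offset":[0,0,-0.01],"dr":[0,0,0]},{"offset":[0,0,-0.03],"dr":[0,0,0]},{"offset":[0,0,-0.06],"dr":[0,0,0]},{"offset":[0,0,-0.09],"dr":[0,0,0]},{"offset":[0,0,-0.12],"dr":[0,0,0]},{"offset":[0,0,-0.15],"dr":[0,0,0]},{"offset":[0,0,-0.17],"dr":[0,0,0]},{"offset":[0.05,0,-0.18],"dr":[0,0,0]},{"offset":[0.09,0,-0.18],"dr":[0,0,0]},{"offset":[0.13,0,-0.18],"dr":[0,0,0]},{"offset":[0.17,0,-0.18],"dr":[0,0,0]},{"offset":[0.21,0,-0.18],"dr":[0,0,0]},{"offset":[0.25,0,-0.18],"dr":[0,0,0]},{"offset":[0.29,0,-0.18],"dr":[0,0,0]},{"offset":[0.33,0,-0.18],"dr":[0,0,0]},{"offset":[0.37,0,-0.18],"dr":[0,0,0]},{"offset":[0.37,0,-0.18],"dr":[0,0,0]},{"offset":[0.37,0,-0.18],"dr":[0,0,0]},{"offset":[0.37,0,-0.18],"dr":[0,0,0]}])

```text
time_s: 24.52
position: [0.5535, 0.218, 0.2277]
tcp_rot: [[0.071, 0.997, -0.0], [0.997, -0.071, -0.001], [-0.001, -0.0, -1.0]]
force: [-0.4, 0.1, 1.4]
opening: 0.446
grasp_force: 0.0
```

```bash
python3 - <<'E'
from rig import viewer
import cv2
i=viewer.capture("top")["color"][160:300,340:520,::-1];cv2.imwrite("pics/end.png",cv2.resize(i,None,fx=4,fy=4,interpolation=cv2.INTER_CUBIC))
E
```

```text
(no output)
```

View pics/end.png

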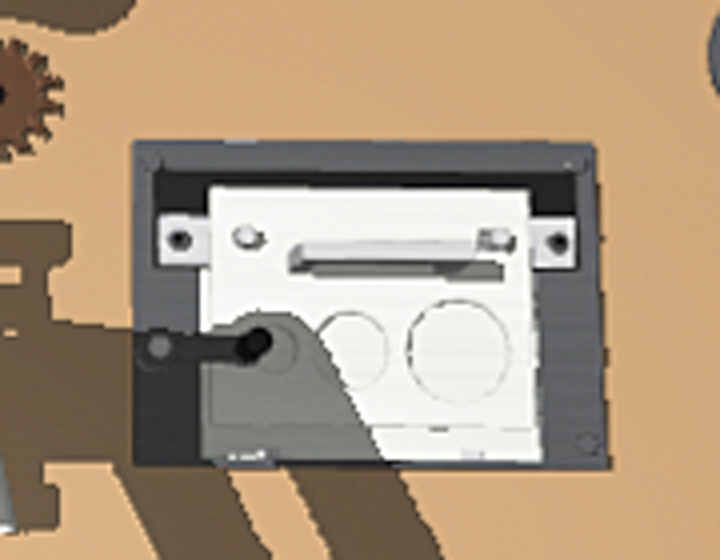

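The picture shows both pins through the holes, at (248,236) and (497,238). The template is flat and the hold-down points to jig −y, with its knob at (258,340). I'm handing in.

```bash
python3 -c "
from rig import ticket
print(ticket.hand_in())"
```

```text
the job is handed in; nothing more can be done
None
```

The job is handed in: the template lies home on both pins, the hold-down is at its stop over the corner, the gripper is clear of everything, and I saw no sign that anything else was moved; no verdict came back.

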